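# Lock a fresh filter cartridge into the bench fume extractor and restart it

## Task

The fresh filter cartridge stands loose in the bay on top of the fume extractor, its lugs still on the rim: turn it until it drops into its slots, press it down against its sprung seal and twist it clockwise until the arrow end of its grip faces the lock mark and it stays locked when you let go. Only then press the small round reset key to clear the filter alarm, let it come up, and press the large round power key to start the extractor. Do not press the long fan-speed key between them, and leave everything else on the bench and on the extractor where it lies.

Things in the scene. Friction and masses are not known exactly. Their poses are not given: they have to be found in the camera images.
- extractor: Fume extractor, fixed, an ivory box 270 (x) x 300 (y) x 110 mm high; place and yaw vary. Origin: centre of the underside; z up; its front (key strip, lock mark) looks to its own -x. In its top is the round filter bay, axis at extractor x = +40, y = 0 mm. A stop under the bay's rim ends the clockwise twist 0.05 rad past the lock mark; another stop bars twisting anticlockwise out of the slots.
- cartridge: Fresh filter cartridge, loose, standing in the bay: white drum 90 mm across, 65 mm tall, plus a straight grip bar across its flat lid; 0.24 to 0.38 kg. Origin: centre of the underside; z along its axis; +x along the bar to its pointed arrow end. Origin height over the bench in mm: 73 lugs on the rim (start), 68 in the slots, under 57 lugs below the rim, 54.5 bottomed, 57 locked.
- grip (a point): On the cartridge's axis in the middle of the grip bar, 86 mm above the underside. The bar is 16 mm thick, 80 mm long (one end pointed, the other round) and 28 mm tall: its top is 7 mm above this point, the flat lid 21 mm below. At the start the arrow end stands 0.5 to 1.7 rad anticlockwise (from above) of the wide slot.
- arrow (a point): Point of the arrow on the cartridge's lid, at the arrow end of the grip, 40 mm from the axis and 65 mm above the underside. The same end of the grip bar is pointed and has a dark arrowhead on its top; the other end is round and plain.
- wide_lug (a point): Underside of the wide lug, 52 mm from the cartridge's axis, 45 mm above its underside, below the arrow end. Lugs are 8 mm thick and reach 55.5 mm from the axis: this one 24 mm wide, the other, under the round end, 12 mm; so it goes in one way round only. Within about 0.06 rad of the slots it drops 5 mm by its own weight if nothing holds it up, and then cannot turn.
- bay_center (a point): On the bay's axis, level with the top of the rim (118 mm above the bench). The black rim lies 46.5 to 68 mm from the axis and is 8 mm thick; the lugs turn in a channel under it. A sprung seal in the bay carries the dropped cartridge: pushing it down from there starts at 1 to 2 N and takes 6 to 8 N to the bottom. Let go below the rim, it is pushed up against the rim and held.
- slot_wide (a point): Middle of the wide slot in the rim (31 mm wide; a narrow one of 19 mm lies across the bay), 52 mm from the bay's axis, level with the rim's top. It lies 1.05 rad anticlockwise (from above) of the lock mark. The arrow end must face it for the lugs to drop in; once pressed below the rim, twist clockwise 1.05 rad.
- lock_mark (a point): Tip of the lock mark, a raised black triangle moulded on the extractor's top in front of the bay, pointing at its axis; 71 mm from the axis, towards the extractor's front (-x).
- key_reset_top (a point): Centre of the top of the filter-reset key: the small round key (18 mm across) on the strip along the extractor's front, 123 mm above the bench, at extractor x = -98, y = +50 mm.
- key_speed_top (a point): Centre of the top of the fan-speed key: the long rectangular key (16 x 30 mm, long in y), at extractor x = -98, y = -10 mm. Not to be pressed.
- key_power_top (a point): Centre of the top of the power key: the large round key (32 mm across), at extractor x = -98, y = -95 mm.
- key_reset (a joint): Travel of the reset key in m: 0 up, 0.005 fully down. Springs back; 1.5 N to start, 5 N fully down. A press counts from 0.0035.
- key_speed (a joint): Travel of the fan-speed key, the same.
- key_power (a joint): Travel of the power key, the same.
- old_cartridge: The spent cartridge, dull grey, same shape as the fresh one, standing on the bench. Origin: centre of underside. A bystander.
- multimeter: Handheld multimeter lying on its back, 185 x 90 x 48 mm. Origin: centre of underside. A bystander.
- mainboard: Green circuit board 200 x 240 mm with a cooler and fan, 60 mm tall. Origin: centre of underside. A bystander.
- solder_spool: Spool 60 mm across, 46 mm tall, standing on the bench. Origin: centre of underside. A bystander.
- paper_cup: Paper cup 74 mm across, 90 mm tall. Origin: centre of underside. A bystander.
- parts_box: Clear flat box with parts, 100 x 130 x 43 mm. Origin: centre of underside. A bystander.
- tape_roll: Roll of tape 52 mm across, 16 mm tall, lying on the extractor's top near its rear left corner. Origin: centre of underside. A bystander.
- screwdriver: Screwdriver, 160 mm long, lying on the extractor's top along its right edge. A bystander.

How it is judged:
On the way, in this order (a step that is already met when the one before it is completed fails the run):
1. the cartridge has dropped through the slots and is pressed down so that its lugs are below the rim (z of cartridge in the frame of extractor between 0.05 and 0.0605 m), for 0.1 s.
2. the cartridge is twisted until its arrow end faces the lock mark (all of step 1 and y of arrow in the frame of extractor between -0.0055 and 0.0055 m and x of arrow in the frame of extractor below 0.01 m), for 0.2 s.
3. the reset key is pressed, with the cartridge locked (all of step 2 and value of joint key_reset above 0.0035 m), for 0.05 s.
4. the reset key has come up again (all of step 2 and value of joint key_reset below 0.001 m), for 0.05 s.
5. the power key is pressed after it, with the cartridge locked (all of step 2 and value of joint key_power above 0.0035 m), for 0.05 s.
At the end, for the whole second after the job is handed in: The cartridge is locked down in the bay (its lugs under the rim, origin 50 to 60.5 mm above the bench, upright within 0.06 rad), the arrow of its grip facing the lock mark (arrow tip within 5.5 mm sideways of the line from the bay's axis to the mark), at rest and let go; all three keys are up (all of step 4 and value of joint each of key_speed, key_power below 0.001 m and angle between cartridge's own z axis and vertical below 0.06 rad and linear speed of cartridge below 0.02 m/s and contact force between the fingers and cartridge below 0.1 N); the robot touches nothing.
It fails at once if the fan-speed key is pressed (value of joint key_speed above 0.0025 m).
It fails at once if the reset or power key is pressed before the cartridge is locked (value of joint any of key_reset, key_power above 0.0025 m and not (z of cartridge in the frame of extractor below 0.0615 m and y of arrow in the frame of extractor between -0.0075 and 0.0075 m and x of arrow in the frame of extractor below 0.01 m)).
It fails at once if something else on the bench or on the extractor is moved by more than 30 mm (distance of any of old_cartridge, multimeter, mainboard, solder_spool, paper_cup, parts_box, tape_roll, screwdriver from where it was at the start of the episode above 0.03 m).
It also fails if it takes over 51 s, if anything falls off the work surface, if the arm or the gripper's body presses on something with over 40 N, if the wrist force passes 120 N, or if a joint passes its speed limit or range.

## Robot

A 7-joint arm with a two-finger parallel gripper is mounted at the origin on the work surface. World frame = base frame: x ahead of the robot, y to its left, z up, the work surface at z = 0. Lengths are in m, angles in rad, forces in N, time in s.
With the tool pointing down it reaches from about 0.4 to 0.875 m from the base axis. Payload 19.3 kg.
Tool frame: the origin (TCP) lies at the very end of the fingers, on their centre line; the grasp point (between the pads) lies 19 mm behind it; z points along the fingers, y is the line along which they close (so a half turn about z gives the same grasp; the last joint's range is limited). The gripper opens to 85 mm and grips with 20 to 120 N. Pads are 22 mm wide; open, the fingers measure 114 mm over their backs; the gripper's body (76 mm by 85 mm) begins 54 mm behind the grasp point. The pads swing forward as they close: fully open they stand 13 mm farther back than shut.
Start: joints at [-1.293, 0.521, -0.036, 1.599, 0.021, 1.021, -0.113], TCP at [0.213, 0.588, 0.204] pointing down, gripper open.
Joint ranges: [-2.91, 2.91], [-0.3, 2.13], [-1.5, 1.42], [0.17, 2.43], [-1.26, 4.41], [0.16, 1.93], [-2.52, 2.52]. Speed limits (rad/s): [1.89, 1.89, 2.39, 2.39, 3.01, 3.01, 3.01].

## Interface

Orientations are given as [roll, pitch, yaw] about the fixed x, y, z axes, in that order (R = Rz(yaw) Ry(pitch) Rx(roll)).
In Python, from workcell import monitor, optics, workorder gives the robot as it stands.
- The arm moves only by the tool apply_moves, never from a script. Its arguments are lists of equal length, an entry for each row: "linear": the shift along the tool's x, y, z each as a share of 0.1 m, from -1 to 1, a list of three; "delta_rot": the turn, a rotation vector about the tool's x, y, z each as a share of 120 degrees, from -1 to 1, a list of three. A call has exactly 5 rows; each row is the pose to reach, as a shift and turn from the pose commanded when the call began, along the tool's axes at that moment; what a row does not reach only later rows make up. A row lasts 1/12 s, in which the tool goes at most 41.7 mm and 7.16 degrees, less where a joint would pass 70% of its speed; a pose out of reach is approached as far as the arm can. A call with a number of a shift or a turn outside -1 to 1 is refused whole. A call with a gripper value outside its range is refused whole. "gripper" is the opening, from -1 (shut) to 1 (fully open), set as the call begins (left out, the last holds). The fingers move at their own pace and stop on an object; "force" is the grip in N (left out, the last holds). Time passes only in rows, so rows that repeat a pose let the fingers close, or fill a call up. It gives the time, the measured TCP pose, the force, the opening and the grip force at its end, in the units of the state.
- monitor.observe(): the state, without advancing time (a new reading comes with each control period).
- optics.grab_frame(name): name is "scene" or "top"; returns (picture, depth): 384x512x3 uint8, red, green, blue; 384x512 float32, m along the optical axis (not along the pixel's ray), 0 where there is no reading.
- optics.camera_info(name): a dict with "fx", "fy", "cx", "cy" (pixels), "D" ([k1, k2, p1, p2, k3] as OpenCV has them; the pictures are not rectified), "rvec" (rotation vector, rad) and "tvec" (3), from world to camera coordinates, as OpenCV has them. Camera axes: x right, y down, z forward; pixel columns grow to the right and rows downward; lengths in m; the calibration is good to about 2 mm. A picture is of the moment at which its call begins. camera_info takes no time and is no camera call.
- workorder.job_done(): hands the job in; it is judged then, once.
The state is a dict: "clock": time; "qpos": joint angles; "qd": joint speeds; "joint_efforts": joint torques, N m; "position": TCP position; "tool_rot": TCP orientation; "force": force on the tool from outside, world axes, zero at the start; "moment": the same for the moment, N m; "grip_width": finger opening in m; "finger_force": force on a finger pad.
Only numpy, scipy, OpenCV 4.12 (cv2) and the standard library are available. Lean on these libraries where they do the work, as an engineer would, in place of code of your own. Each camera call takes 0.05 s, during which the arm holds its last target. There are 200 camera calls.

## Working session

There is one attempt and no reset: what is moved stays moved. The work goes in short steps, Python scripts to look and compute and a tool call to move; the robot and the scene stay as the last step left them, time stands still between calls to the robot, and variables do not carry over. Pictures are saved under pics/ and viewed, at most 10 in all, crops included, and the job is handed in when it is done.

Besides the shell and the picture viewer there is one more tool, called as name(argument=value, ...), one argument or row to a line, values as JSON. apply_moves: Moves the arm, as the interface text tells. Its arguments: {"type":"object","properties":{"linear":{"type":"array"},"delta_rot":{"type":"array"},"gripper":{"type":"number"},"force":{"type":"number"}},"required":["linear","delta_rot"]}

```bash
ls; mkdir -p pics
cat > h.py <<'E'
import numpy as np, cv2
from workcell import monitor, optics, workorder
from scipy.spatial.transform import Rotation as R
def cam(n):
    c=optics.camera_info(n); K=np.array([[c['fx'],0,c['cx']],[0,c['fy'],c['cy']],[0,0,1.]])
    return K,np.array(c['D'],float),cv2.Rodrigues(np.array(c['rvec'],float))[0],np.array(c['tvec'],float).ravel()
def pts(n,uv,z):
    "pixels -> world on plane z"
    K,D,Rm,t=cam(n); p=cv2.undistortPoints(np.array(uv,float).reshape(-1,1,2),K,D).reshape(-1,2)
    d=np.c_[p,np.ones(len(p))]@Rm; o=-Rm.T@t; return o+d*((z-o[2])/d[:,2])[:,None]
def proj(n,P):
    K,D,Rm,t=cam(n); return cv2.projectPoints(np.array(P,float).reshape(-1,1,3),cv2.Rodrigues(Rm)[0],t,K,D)[0].reshape(-1,2)
def cloud(n,d):
    h,w=d.shape; K,D,Rm,t=cam(n); u,v=np.meshgrid(np.arange(w),np.arange(h))
    p=cv2.undistortPoints(np.stack([u,v],-1).reshape(-1,1,2).astype(float),K,D).reshape(-1,2)
    z=d.reshape(-1,1); return ((np.c_[p,np.ones(len(p))]*z-t)@Rm).reshape(h,w,3)
E
python3 - <<'E'
from h import *
for n in('top','scene'):
    im,d=optics.grab_frame(n); np.savez('%s0.npz'%n,im=im,d=d); cv2.imwrite('pics/%s0.png'%n,im[...,::-1])
    K,D,Rm,t=cam(n); print(n,K[0,0],D,-Rm.T@t)
print(monitor.observe())
E
```

```text
pics
top 429.3726120547446 [0.0434258 0.        0.        0.        0.       ] [0.22347768 0.00335973 1.5043632 ]
scene 395.71895674650284 [0.00585709 0.         0.         0.         0.        ] [1.4193762  0.61498163 0.93951928]
{'clock': 0.1, 'qpos': array([-1.29319914,  0.52194351, -0.03630798,  1.59992301,  0.02122988,
        1.02114993, -0.11276149]), 'qd': array([ 1.31747408e-03, -8.59388308e-05,  1.30303262e-04, -2.28304088e-03,
        5.62181305e-04,  1.57515854e-03,  1.33087269e-03]), 'joint_efforts': array([ 3.52415089e-03, -9.28478551e+01,  1.98391534e+00, -3.70526969e+01,
        1.81482697e-02,  5.33021157e-03,  3.70880355e-05]), 'position': array([0.21295821, 0.58724765, 0.20340036]), 'tool_rot': array([-3.14056002e+00,  1.08977041e-04,  2.79382131e+00]), 'force': array([-0.2556983 , -0.02327333, -0.24969429]), 'moment': array([ 0.01287248, -0.0081197 ,  0.03160039]), 'finger_force': 0.0, 'grip_width': 0.08568526189659831}
```

View pics/top0.png

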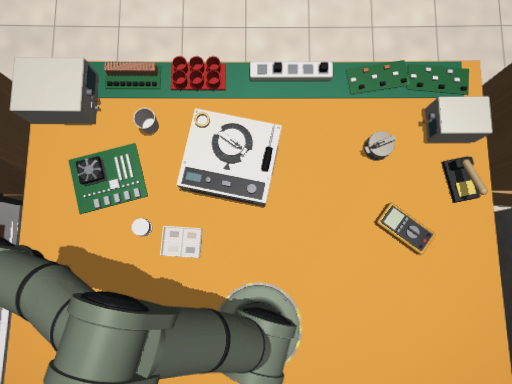

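View pics/scene0.png

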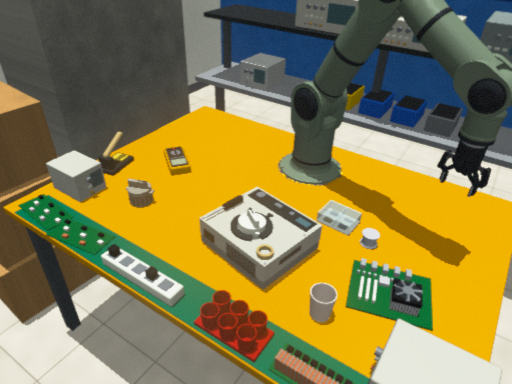

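The top view shows the extractor at about (230,156), the bay at (232,145), keys along its lower edge (205–252, 178–188). Now a magnified crop plus depth-based pose fit.

Run:
```python
from h import *
f=np.load('top0.npz'); im,d=f['im'],f['d']; C=cloud('top',d)
c=im[100:210,170:290]; cv2.imwrite('pics/c1.png',cv2.resize(c,None,fx=5,fy=5,interpolation=cv2.INTER_CUBIC)[...,::-1])
m=(C[...,2]>0.095)&(C[...,2]<0.26); m[:100]=0;m[210:]=0;m[:,:165]=0;m[:,295:]=0
m=cv2.morphologyEx(m.astype(np.uint8),cv2.MORPH_OPEN,np.ones((3,3)))
n,l,s,_=cv2.connectedComponentsWithStats(m); k=1+s[1:,4].argmax(); m=l==k
top=m&(abs(C[...,2]-.11)<.006); print(s[k],np.median(C[top][:,2]))
# subpixel: contour of m, minAreaRect on plane
ct=max(cv2.findContours(m.astype(np.uint8),0,1)[0],key=len).reshape(-1,2)
P=pts('top',ct,.11)[:,:2].astype(np.float32); r=cv2.minAreaRect(P*1000); print(r)
g=C[...,2]; 
for y in range(132,160,2): print(' '.join('%4d'%(1000*g[y,x]) for x in range(212,256,2)))
```

```text
[ 177  110  104   94 7100] 0.11173341747560894
((564.7527465820312, 96.17451477050781), (299.98779296875, 273.38812255859375), 78.35230255126953)
 113  117  113  108  171  168  146  141  136  141  139  140  142  144  145  114  118  121  120  112  106  113
 114  114  109  125  170  170  169  162  137  139  142  141  140  140  143  140  118  123  120  117  106  112
 111  116  117  121  134  164  166  164  168  140  140  140  141  143  140  139  120  122  121  124  106  109
 116  115  120  115  139  143  161  163  170  163  169  138  139  144  138  141  139  122  121  117  107  108
 119  120  118  135  137  139  133  157  165  167  168  163  139  140  137  142  135  120  116  119  111  106
 123  119  120  135  134  137  139  139  145  165  164  165  168  144  140  137  135  116  120  119  117  112
 113  118  119  133  138  135  137  136  135  135  162  167  166  161  137  135  135  118  118  123  111  111
 120  124  120  117  137  138  136  130  141  138  136  141  169  163  140  137  133  118  117  119  113  112
 119  118  120  111  140  142  133  136  136  138  137  133  136  140  135  140  125  122  121  121  106  108
 108  112  119  124   46  137  135  137  140  142  134  132  137  142  140  126  131  126  102  109  113  108
 115  120  120  115  122  119  136  130  136  140  133  138  134  135  129  124  133   98  107  113  113  111
 110  108  118  121  116  120  111  133  136  137  136  134  133  112   94  123   93  111  114  113  106  112
 113  113  110  119  117  119  116  121  122  115  107  115  118  117   96   90  115  113  112  113  110  109
 112  115  115  110  121  119  118  120  123  129  119  127  121  120   91  112  109  118  107  108  113  115
```

View pics/c1.png

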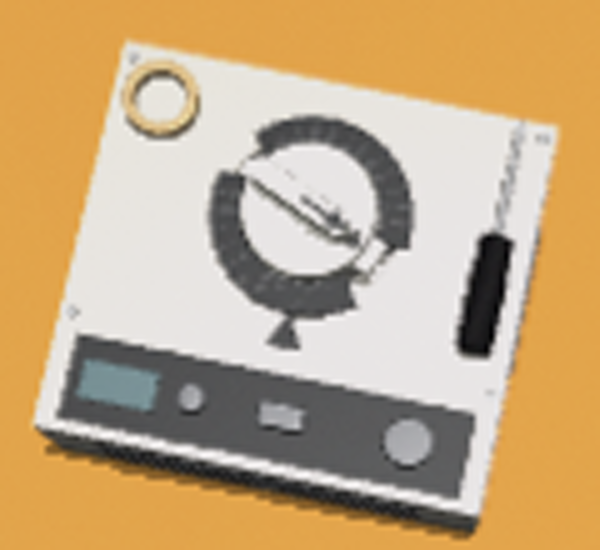

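```bash
cat > fit.py <<'E'
from h import *
from scipy.optimize import least_squares
uv=np.array([[408,441],[191,398],[282,415],[289,318],[128,42],[557,127],[37,428],[478,515]],float)
uv=(uv+.5)/5-.5+[170,100]
M=np.array([[-98,-95,123],[-98,50,123],[-98,-10,123],[-31,0,112],[135,150,110],[135,-150,110],[-135,150,110],[-135,-150,110]])/1e3
def W(p,M):
    c,s=np.cos(p[2]),np.sin(p[2]); return np.c_[p[0]+c*M[:,0]-s*M[:,1],p[1]+s*M[:,0]+c*M[:,1],M[:,2]]
if __name__=='__main__':
    r=least_squares(lambda p:(proj('top',W(p,M))-uv).ravel(),[.56,.1,-.2],loss='soft_l1')
    print(r.x,'\n',(proj('top',W(r.x,M))-uv).round(2)); np.save('ext.npy',r.x)
    p=r.x; b=W(p,np.array([[.04,0,.118]]))[0]; print('bay',b, 'reset/power',W(p,M[:2]))
    f=np.load('top0.npz'); im,d=f['im'],f['d']; C=cloud('top',d); z=C[...,2]
    bar=(z>.153)&(z<.185)&(np.hypot(C[...,0]-b[0],C[...,1]-b[1])<.06)
    u=np.argwhere(bar)[:,::-1]; Q=pts('top',u,.166)[:,:2]; w=np.linalg.eigh(np.cov(Q.T))
    print('bar centre',Q.mean(0),'dir',np.arctan2(*w[1][::-1,1])-p[2],w[0]**.5, len(u))
    y0,x0=115,200; S=12; big=cv2.resize(im[y0:y0+48,x0:x0+60],None,fx=S,fy=S,interpolation=cv2.INTER_CUBIC)[...,::-1].copy()
    def ln(P,col,cl=False):
        q=((proj('top',P)-[x0,y0]+.5)*S-.5).round().astype(int); cv2.polylines(big,[q.reshape(-1,1,2)],cl,col,1)
    t=np.linspace(0,2*np.pi,80)
    for rr,zz in((.0465,.118),(.068,.118),(.045,.138)): ln(np.c_[b[0]+rr*np.cos(t),b[1]+rr*np.sin(t),0*t+zz],(0,0,255),True)
    a=p[2]+np.pi+1.05; dd=np.array([np.cos(a),np.sin(a)]); nn=np.array([-dd[1],dd[0]])
    for s,h in((1,.0155),(-1,.0095)):
        for k in(-h,h): ln([[*(b[:2]+s*dd*rr+nn*k),.118] for rr in(.045,.068)],(0,200,0))
    cv2.imwrite('pics/c2.png',big)
E
python3 fit.py
```

```text
[ 0.56646082  0.09477273 -0.20075607] 
 [[ 0.22  0.07]
 [ 0.18 -0.04]
 [-0.07  0.16]
 [ 0.09  0.07]
 [-0.61 -0.04]
 [ 0.32 -0.02]
 [-0.77 -0.44]
 [ 0.46  0.17]]
bay [0.60565746 0.08679632 0.118     ] reset/power [[0.45148507 0.02122291 0.123     ]
 [0.48039956 0.16331074 0.123     ]]
bar centre [0.60347898 0.09239638] dir 1.140249527879106 [0.00493036 0.02157623] 120
```

View pics/c2.png

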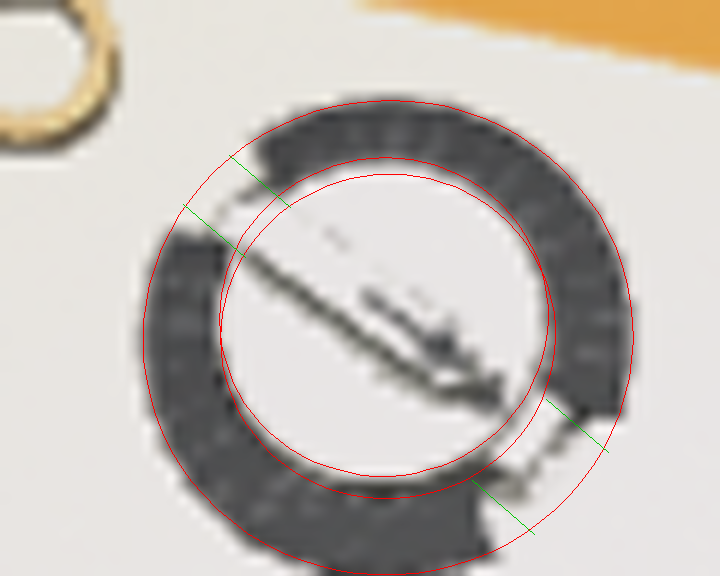

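The overlay matches slots and rim; the arrow tip (505,395) seems only a few degrees off the wide slot. I check the heights and the side view.

Run:
```python
from h import *
b=np.array([.6057,.0868]); p=np.load('ext.npy')
for n in('top','scene'):
    f=np.load(n+'0.npz'); im,d=f['im'],f['d']; C=cloud(n,d); z=C[...,2]; r=np.hypot(C[...,0]-b[0],C[...,1]-b[1])
    e=(C[...,:2]-p[:2])@np.array([[np.cos(p[2]),-np.sin(p[2])],[np.sin(p[2]),np.cos(p[2])]])
    print(n,'bar',[ (np.median(z[m]).round(4),m.sum()) for m in((r<.03)&(z>.155)&(z<.18),(r<.036)&(z>.126)&(z<.148),(abs(r-.057)<.006)&(z>.112)&(z<.126),(r>.075)&(abs(e[...,0])<.08)&(abs(e[...,1])<.1)&(abs(z-.11)<.01))])
    bar=(r<.06)&(z>.153)&(z<.185); q=C[bar][:,:2]; w=np.linalg.eigh(np.cov(q.T)); print(q.mean(0),np.arctan2(*w[1][::-1,1])-p[2],w[0]**.5)
q=proj('scene',[[*b,.13]])[0].round().astype(int); im=np.load('scene0.npz')['im']
cv2.imwrite('pics/s2.png',cv2.resize(im[q[1]-30:q[1]+30,q[0]-40:q[0]+40],None,fx=9,fy=9,interpolation=cv2.INTER_CUBIC)[...,::-1]); print(q)
```

```text
top bar [(np.float64(0.1661), np.int64(94)), (np.float64(0.1391), np.int64(268)), (np.float64(0.1196), np.int64(313)), (np.float64(0.1119), np.int64(1535))]
[0.60335344 0.09236464] 1.1451405209372498 [0.00482386 0.02147953]
scene bar [(np.float64(0.1656), np.int64(77)), (np.float64(0.1393), np.int64(155)), (np.float64(0.1189), np.int64(194)), (np.float64(0.1111), np.int64(959))]
[0.60858045 0.09614864] 1.1529902562852903 [0.00501965 0.02289042]
[251 222]
```

View pics/s2.png

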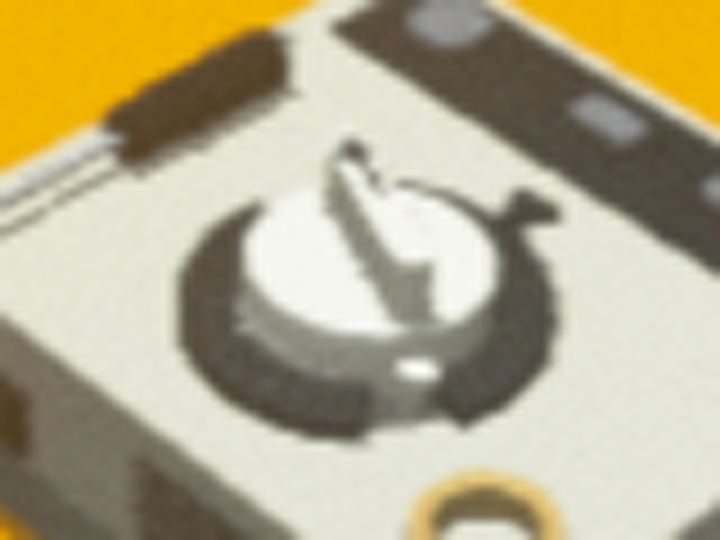

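Cartridge still stands on the rim (z≈73), arrow about 0.1 rad anticlockwise of the slot; narrow lug at (420,368) just beside its slot agrees. Plan the approach.

```bash
cat > plan.py <<'E'
from h import *
def plan(pos,yaw,target,tyaw,n):
    "final-row values of n calls, tool vertical"
    d=(np.array(target)-pos)/n; dy=(tyaw-yaw)/n
    for i in range(n):
        c,s=np.cos(yaw),np.sin(yaw); print(np.round(np.array([c*d[0]+s*d[1],s*d[0]-c*d[1],-d[2]])/.1,3),'rotz',round(-dy/np.radians(120),4)); yaw+=dy
if __name__=='__main__':
    o=monitor.observe(); plan(o['position'],o['tool_rot'][2],[.6057,.0868,.205],.945,6)
E
python3 plan.py
```

```text
[-0.9   -0.561 -0.003] rotz 0.1471
[-1.027 -0.262 -0.003] rotz 0.1471
[-1.058  0.062 -0.003] rotz 0.1471
[-0.99   0.38  -0.003] rotz 0.1471
[-0.828  0.662 -0.003] rotz 0.1471
[-0.588  0.882 -0.003] rotz 0.1471
```

apply_moves(
  linear=[
    [-0.18,-0.112,0],
    [-0.36,-0.224,0],
    [-0.54,-0.336,0],
    [-0.72,-0.448,0],
    [-0.9,-0.56,0],
  ],
  delta_rot=[
    [0,0,0.03],
    [0,0,0.06],
    [0,0,0.09],
    [0,0,0.12],
    [0,0,0.147],
  ],
)

```text
clock: 0.52
position: [0.2791, 0.5032, 0.2037]
tool_rot: [-3.141, 0.0, 2.483]
force: [-0.1, -0.2, -0.2]
grip_width: 0.0855
finger_force: 0.0
```

apply_moves(
  linear=[
    [-0.2,-0.052,0],
    [-0.4,-0.104,0],
    [-0.6,-0.156,0],
    [-0.8,-0.208,0],
    [-1.0,-0.26,0],
  ],
  delta_rot=[
    [0,0,0.03],
    [0,0,0.06],
    [0,0,0.09],
    [0,0,0.12],
    [0,0,0.147],
  ],
)

```text
clock: 0.93
position: [0.3431, 0.4211, 0.2039]
tool_rot: [3.142, -0.0, 2.172]
force: [0.1, -0.1, 0.3]
grip_width: 0.0854
finger_force: 0.0
```

apply_moves(
  linear=[
    [-0.2,0.012,0],
    [-0.4,0.024,0],
    [-0.6,0.036,0],
    [-0.8,0.048,0],
    [-1.0,0.06,0],
  ],
  delta_rot=[
    [0,0,0.03],
    [0,0,0.06],
    [0,0,0.09],
    [0,0,0.12],
    [0,0,0.147],
  ],
)

```text
clock: 1.35
position: [0.4051, 0.3424, 0.2039]
tool_rot: [3.142, -0.0, 1.864]
force: [0.2, -0.2, 0.5]
grip_width: 0.0853
finger_force: 0.0
```

apply_moves(
  linear=[
    [-0.2,0.076,0],
    [-0.4,0.152,0],
    [-0.6,0.228,0],
    [-0.8,0.304,0],
    [-0.99,0.38,0],
  ],
  delta_rot=[
    [0,0,0.03],
    [0,0,0.06],
    [0,0,0.09],
    [0,0,0.12],
    [0,0,0.147],
  ],
)

```text
clock: 1.77
position: [0.4707, 0.2586, 0.2039]
tool_rot: [3.141, 0.0, 1.556]
force: [-0.7, 1.0, -0.5]
grip_width: 0.0852
finger_force: 0.0
```

Run:
```python
from plan import *
o=monitor.observe(); print(o['clock'],o['position'],o['tool_rot'],o['qpos'])
plan(o['position'],o['tool_rot'][2],[.6057,.0868,.205],.945,2)
```

```text
1.7667 [0.47068956 0.25857966 0.20393296] [3.14144622e+00 9.60445090e-05 1.55578961e+00] [-0.86800289  0.39966332  0.33993774  1.84630744 -0.16326389  0.92269196
 -0.46895034]
[-0.849  0.688 -0.005] rotz 0.1458
[-0.603  0.911 -0.005] rotz 0.1458
```

apply_moves(
  linear=[
    [-0.17,0.138,0],
    [-0.34,0.276,0],
    [-0.51,0.414,0],
    [-0.68,0.552,0],
    [-0.85,0.69,0],
  ],
  delta_rot=[
    [0,0,0.03],
    [0,0,0.06],
    [0,0,0.09],
    [0,0,0.12],
    [0,0,0.146],
  ],
)

```text
clock: 2.18
position: [0.5388, 0.173, 0.2039]
tool_rot: [3.141, 0.0, 1.25]
force: [-0.0, -0.6, 0.8]
grip_width: 0.0859
finger_force: 0.0
```

apply_moves(
  linear=[
    [-0.12,0.182,0],
    [-0.24,0.364,0],
    [-0.36,0.546,0],
    [-0.48,0.728,0],
    [-0.6,0.91,0],
  ],
  delta_rot=[
    [0,0,0.03],
    [0,0,0.06],
    [0,0,0.09],
    [0,0,0.12],
    [0,0,0.146],
  ],
)

```text
clock: 2.6
position: [0.6065, 0.0877, 0.2039]
tool_rot: [3.141, 0.0, 0.945]
force: [0.2, 0.7, -0.3]
grip_width: 0.0858
finger_force: 0.0
```

Run:
```python
from plan import *
o=monitor.observe(); print(o['clock'],o['position'],o['tool_rot'],o['qpos'])
plan(o['position'],o['tool_rot'][2],[.6057,.0868,.143],.945,1)
```

```text
2.6 [0.60654288 0.08770356 0.20385621] [3.14146540e+00 1.19430434e-04 9.44607257e-01] [-0.57819599  0.5519322   0.50709137  1.65356756 -0.30413447  1.01547656
 -0.59853547]
[-0.012 -0.002  0.609] rotz -0.0002
```

apply_moves(
  linear=[
    [-0.012,0,0.15],
    [-0.012,0,0.3],
    [-0.012,0,0.45],
    [-0.012,0,0.6],
    [-0.012,0,0.6],
  ],
  delta_rot=[
    [0,0,0],
    [0,0,0],
    [0,0,0],
    [0,0,0],
    [0,0,0],
  ],
)

```text
clock: 3.02
position: [0.6039, 0.0875, 0.1414]
tool_rot: [-3.14, 0.003, 0.948]
force: [-0.7, -1.3, -0.4]
grip_width: 0.086
finger_force: 0.0
```

apply_moves(
  linear=[
    [0,0,0],
    [0,0,0],
    [0,0,0],
    [0,0,0],
    [0,0,0],
  ],
  delta_rot=[
    [0,0,0],
    [0,0,0],
    [0,0,0],
    [0,0,0],
    [0,0,0],
  ],
  gripper=-1,
  force=30,
)

```text
clock: 3.43
position: [0.6053, 0.0889, 0.1445]
tool_rot: [3.141, -0.001, 0.951]
force: [-0.2, 0.4, -0.2]
grip_width: 0.0254
finger_force: 0.0
```

apply_moves(
  linear=[
    [0,0,0],
    [0,0,0],
    [0,0,0],
    [0,0,0],
    [0,0,0],
  ],
  delta_rot=[
    [0,0,0],
    [0,0,0],
    [0,0,0],
    [0,0,0],
    [0,0,0],
  ],
)

```text
clock: 3.85
position: [0.605, 0.0888, 0.1439]
tool_rot: [3.142, -0.0, 0.951]
force: [1.2, -0.7, 0.3]
grip_width: 0.0003
finger_force: 0.0
```

The fingers shut on nothing; look.

Run:
```python
from h import *
im,d=optics.grab_frame('scene'); q=[251,215]
a=cv2.resize(im[q[1]-45:q[1]+35,q[0]-50:q[0]+50],None,fx=7,fy=7,interpolation=cv2.INTER_CUBIC)[...,::-1]
cv2.imwrite('pics/s3.png',a); np.savez('s3.npz',im=im,d=d)
o=monitor.observe();print(proj('scene',[o['position']]))
```

```text
[[251.94589713 218.99731285]]
```

View pics/s3.png

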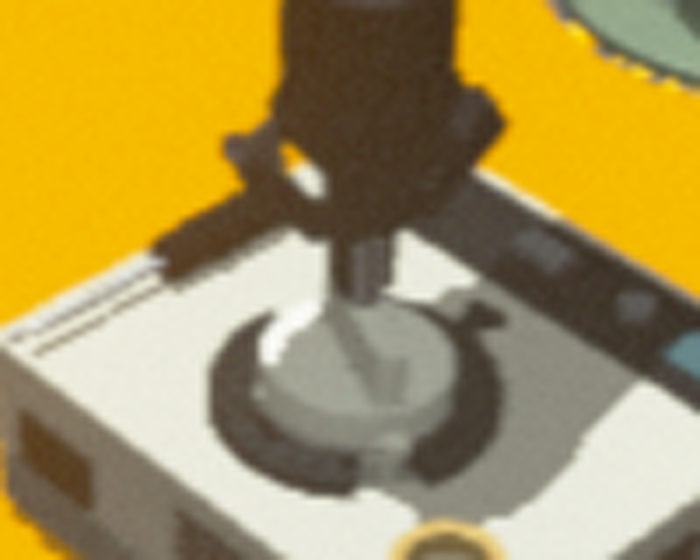

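Run:
```python
from h import *
f=np.load('s3.npz'); C=cloud('scene',f['d']); im=f['im']
for v in range(196,228,2): print(v,[tuple((1000*C[v,u]).astype(int)) for u in (248,252,255,260)], im[v,252])
print(proj('scene',[[.605,.0888,.166],[.605,.0888,.144],[.6057,.0868,.118]]), cv2.norm(cam('scene')[3]))
im,d=optics.grab_frame('top'); np.savez('t3.npz',im=im,d=d)
cv2.imwrite('pics/t3.png',cv2.resize(im[100:190,170:290],None,fx=6,fy=6,interpolation=cv2.INTER_CUBIC)[...,::-1])
```

```text
196 [(np.int64(614), np.int64(78), np.int64(235)), (np.int64(620), np.int64(96), np.int64(246)), (np.int64(602), np.int64(95), np.int64(235)), (np.int64(598), np.int64(111), np.int64(239))] [71 54 35]
198 [(np.int64(612), np.int64(76), np.int64(225)), (np.int64(621), np.int64(97), np.int64(240)), (np.int64(607), np.int64(99), np.int64(232)), (np.int64(589), np.int64(105), np.int64(224))] [71 54 37]
200 [(np.int64(621), np.int64(83), np.int64(226)), (np.int64(616), np.int64(94), np.int64(228)), (np.int64(606), np.int64(98), np.int64(224)), (np.int64(590), np.int64(106), np.int64(217))] [76 58 43]
202 [(np.int64(629), np.int64(89), np.int64(226)), (np.int64(613), np.int64(92), np.int64(218)), (np.int64(608), np.int64(100), np.int64(218)), (np.int64(482), np.int64(40), np.int64(115))] [74 58 39]
204 [(np.int64(612), np.int64(77), np.int64(203)), (np.int64(619), np.int64(96), np.int64(215)), (np.int64(608), np.int64(100), np.int64(211)), (np.int64(489), np.int64(45), np.int64(113))] [84 72 60]
206 [(np.int64(612), np.int64(78), np.int64(195)), (np.int64(615), np.int64(94), np.int64(204))
[... 1561 characters left out ...]
.int64(83), np.int64(138)), (np.int64(616), np.int64(97), np.int64(143)), (np.int64(628), np.int64(115), np.int64(160)), (np.int64(595), np.int64(113), np.int64(136))] [123 121 107]
224 [(np.int64(626), np.int64(88), np.int64(137)), (np.int64(623), np.int64(101), np.int64(142)), (np.int64(628), np.int64(115), np.int64(152)), (np.int64(600), np.int64(116), np.int64(134))] [142 144 131]
226 [(np.int64(636), np.int64(95), np.int64(139)), (np.int64(627), np.int64(104), np.int64(138)), (np.int64(628), np.int64(115), np.int64(144)), (np.int64(611), np.int64(123), np.int64(136))] [158 160 144]
[[252.09915955 213.5300762 ]
 [251.93743804 218.9693409 ]
 [251.11083233 225.13461484]] 1.8098418956754332
```

View pics/t3.png

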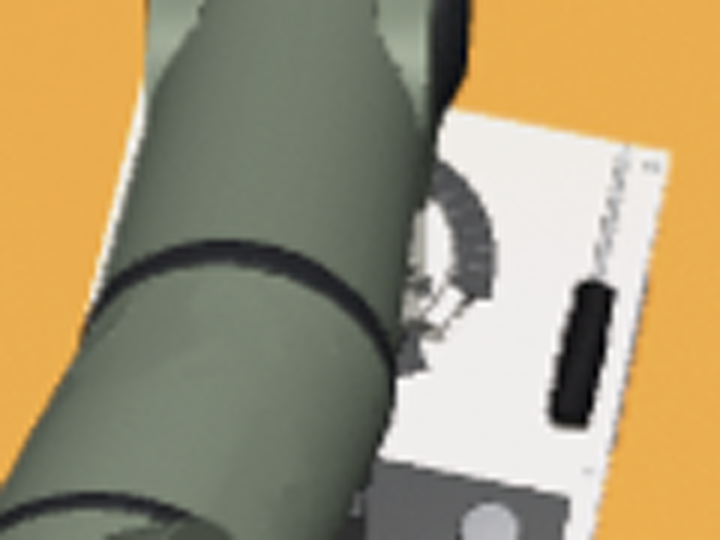

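The closed fingertips end at about (360,295) in the side crop, i.e. at z≈0.172, right over the bar, while the TCP reads 0.144. So I calibrate by touching the bar's top.

apply_moves(
  linear=[
    [0,0,0.01],
    [0,0,0.02],
    [0,0,0.03],
    [0,0,0.04],
    [0,0,0.04],
  ],
  delta_rot=[
    [0,0,0],
    [0,0,0],
    [0,0,0],
    [0,0,0],
    [0,0,0],
  ],
)

```text
clock: 4.37
position: [0.6049, 0.0888, 0.1396]
tool_rot: [-3.141, 0.0, 0.951]
force: [-0.2, 0.2, 0.2]
grip_width: 0.0003
finger_force: 0.0
```

apply_moves(
  linear=[
    [0,0,0.01],
    [0,0,0.02],
    [0,0,0.03],
    [0,0,0.03],
    [0,0,0.03],
  ],
  delta_rot=[
    [0,0,0],
    [0,0,0],
    [0,0,0],
    [0,0,0],
    [0,0,0],
  ],
)

```text
clock: 4.78
position: [0.6049, 0.0888, 0.1368]
tool_rot: [-3.141, 0.0, 0.951]
force: [-0.3, 0.8, -0.2]
grip_width: 0.0001
finger_force: 0.0
```

apply_moves(
  linear=[
    [0,0,0.01],
    [0,0,0.02],
    [0,0,0.03],
    [0,0,0.03],
    [0,0,0.03],
  ],
  delta_rot=[
    [0,0,0],
    [0,0,0],
    [0,0,0],
    [0,0,0],
    [0,0,0],
  ],
)

```text
clock: 5.2
position: [0.6049, 0.0888, 0.1338]
tool_rot: [-3.141, 0.0, 0.951]
force: [-0.7, 0.2, 0.2]
grip_width: -0.0003
finger_force: 0.0
```

Run:
```python
from h import *
o=monitor.observe(); print(o['position'],o['force'])
im,d=optics.grab_frame('scene'); C=cloud('scene',d)
for v in range(206,226): print(v,*[tuple((1000*C[v,u]).astype(int).tolist()) for u in (250,252,254)], im[v,252])
```

```text
[0.60492642 0.08879129 0.13377241] [-0.67840824  0.22464514  0.2412646 ]
206 (623, 92, 209) (616, 94, 205) (607, 96, 200) [79 64 49]
207 (616, 88, 198) (615, 94, 200) (610, 98, 199) [92 82 74]
208 (614, 86, 193) (615, 94, 197) (611, 99, 196) [101  95  86]
209 (618, 89, 192) (615, 94, 192) (610, 98, 191) [101  96  85]
210 (615, 87, 186) (614, 93, 188) (610, 99, 188) [101  95  86]
211 (613, 86, 180) (612, 93, 183) (609, 98, 183) [98 92 85]
212 (617, 88, 180) (618, 96, 184) (610, 99, 180) [101  96  84]
213 (616, 88, 175) (612, 93, 175) (609, 98, 175) [97 89 81]
214 (617, 88, 171) (615, 95, 173) (609, 98, 171) [98 91 84]
215 (608, 83, 159) (613, 94, 168) (607, 97, 166) [102  93  88]
216 (610, 84, 158) (616, 96, 166) (606, 97, 161) [126 126 113]
217 (612, 86, 155) (615, 95, 162) (611, 100, 161) [159 160 144]
218 (609, 84, 149) (617, 97, 160) (611, 100, 157) [159 161 146]
219 (611, 85, 146) (619, 98, 157) (619, 105, 161) [147 150 136]
220 (611, 86, 142) (621, 100, 156) (623, 108, 161) [140 140 125]
221 (612, 86, 139) (625, 102, 155) (627, 111, 162) [132 130 116]
222 (611, 86, 135) (623, 101, 149) (630, 112, 160) [121 119 106]
223 (612, 86, 131) (621, 100, 144) (634, 115, 160) [118 116 104]
224 (620, 91, 135) (622, 101, 141) (631, 114, 154) [120 116 104]
225 (623, 94, 134) (624, 102, 138) (632, 114, 150) [123 120 108]
```

apply_moves(
  linear=[
    [0,0,0.01],
    [0,0,0.02],
    [0,0,0.03],
    [0,0,0.03],
    [0,0,0.03],
  ],
  delta_rot=[
    [0,0,0],
    [0,0,0],
    [0,0,0],
    [0,0,0],
    [0,0,0],
  ],
)

```text
clock: 5.67
position: [0.605, 0.0889, 0.1308]
tool_rot: [-3.142, 0.0, 0.951]
force: [-0.0, 0.1, 1.6]
grip_width: -0.0001
finger_force: 0.5
```

apply_moves(
  linear=[
    [0,0,0.01],
    [0,0,0.01],
    [0,0,0.01],
    [0,0,0.01],
    [0,0,0.01],
  ],
  delta_rot=[
    [0,0,0],
    [0,0,0],
    [0,0,0],
    [0,0,0],
    [0,0,0],
  ],
)

```text
clock: 6.08
position: [0.605, 0.0888, 0.1299]
tool_rot: [-3.142, 0.0, 0.951]
force: [0.2, -0.2, 1.3]
grip_width: -0.0001
finger_force: 0.8
```

```bash
cat > st.py <<'E'
from h import *
b=np.array([.6057,.0868]); p=np.load('ext.npy')
def st(d,im,n='scene'):
    C=cloud(n,d); z=C[...,2]; r=np.hypot(C[...,0]-b[0],C[...,1]-b[1])
    dark=im.max(-1)<112
    for nm,m in(('bar',(r<.048)&(z>.15)&(z<.18)&~dark),('lid',(r<.04)&(z>.110)&(z<.148)),('rim',(abs(r-.057)<.006)&(z>.112)&(z<.124))):
        if m.sum(): print(nm,np.median(z[m]).round(4),m.sum(),end='; ')
    q=C[(r<.05)&(z>.15)&(z<.175)&~dark][:,:2]; w=np.linalg.eigh(np.cov(q.T)); print('\n',q.mean(0),np.arctan2(*w[1][::-1,1])-p[2],w[0]**.5)
if __name__=='__main__':
    f=np.load('scene0.npz'); st(f['d'],f['im'])
    im,d=optics.grab_frame('scene'); st(d,im); np.savez('s4.npz',im=im,d=d)
    cv2.imwrite('pics/s4.png',cv2.resize(im[170:250,200:300],None,fx=7,fy=7,interpolation=cv2.INTER_CUBIC)[...,::-1])
E
python3 st.py
```

```text
bar 0.1651 123; lid 0.139 216; rim 0.1189 191; 
 [0.6093363  0.09680496] 1.153657411980809 [0.00504162 0.02319719]
bar 0.1575 62; lid 0.1302 240; rim 0.1186 218; 
 [0.6188772  0.10540848] 1.2190932551869191 [0.00509735 0.01743129]
```

View pics/s4.png

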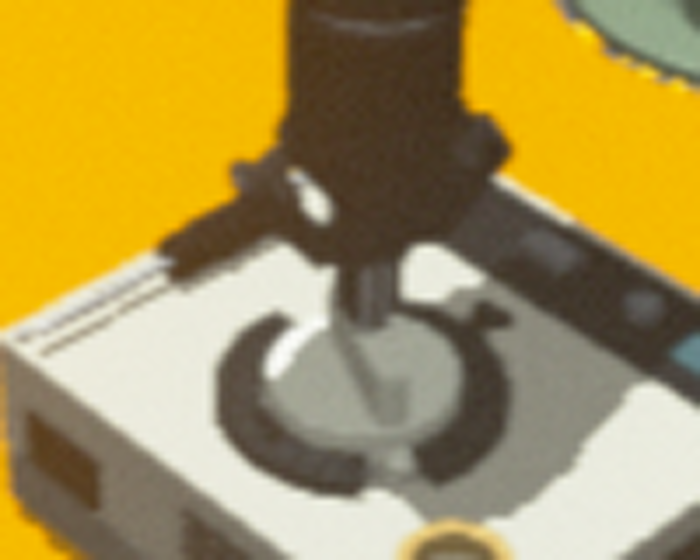

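The side view (narrow lug at (400,460) now in the slot, lid 9 mm lower) shows the cartridge has gone into its slots, and the fingers really end ~28 mm above the read TCP. I open, lower and align to the slot direction.

apply_moves(
  linear=[
    [0,0,-0.05],
    [0,0,-0.05],
    [0,0,-0.05],
    [0,0,-0.05],
    [0,0,-0.05],
  ],
  delta_rot=[
    [0,0,0.02],
    [0,0,0.043],
    [0,0,0.043],
    [0,0,0.043],
    [0,0,0.043],
  ],
  gripper=1,
)

```text
clock: 6.55
position: [0.6049, 0.0889, 0.1347]
tool_rot: [-3.141, 0.0, 0.862]
force: [-0.1, -0.1, 0.1]
grip_width: 0.0606
finger_force: 0.0
```

apply_moves(
  linear=[
    [0,0,0],
    [0,0,0],
    [0,0,0],
    [0,0,0],
    [0,0,0],
  ],
  delta_rot=[
    [0,0,0],
    [0,0,0],
    [0,0,0],
    [0,0,0],
    [0,0,0],
  ],
)

```text
clock: 6.97
position: [0.605, 0.0888, 0.1349]
tool_rot: [3.142, 0.0, 0.861]
force: [0.6, 0.2, -0.1]
grip_width: 0.0852
finger_force: 0.0
```

Run:
```python
from st import *
im,d=optics.grab_frame('scene'); st(d,im); np.savez('s5.npz',im=im,d=d)
from plan import plan
o=monitor.observe(); print(o['clock'],o['position'],o['tool_rot'],o['qpos'][6],o['grip_width']); plan(o['position'],o['tool_rot'][2],[.6057,.0868,.11],.85,1)
C=cloud('scene',d); z=C[...,2]; r=np.hypot(C[...,0]-b[0],C[...,1]-b[1])
dark=(im.max(-1)<112)&(r<.08)&(z>.12); print(np.percentile(z[dark],[0,1,2,5,10]).round(3))
```

```text
bar 0.1612 105; lid 0.1338 220; rim 0.1187 213; 
 [0.61107168 0.09469233] 1.147788149457953 [0.00487604 0.02331991]
7.0167 [0.6050222  0.08878533 0.134889  ] [3.14158504e+00 4.11551038e-05 8.60744481e-01] -0.631077369392773 0.08482272389170879
[-0.011  0.018  0.249] rotz 0.0051
[0.12  0.121 0.124 0.224 0.244]
```

apply_moves(
  linear=[
    [-0.01,0.01,0.08],
    [-0.01,0.01,0.16],
    [-0.01,0.01,0.24],
    [-0.01,0.01,0.24],
    [-0.01,0.01,0.24],
  ],
  delta_rot=[
    [0,0,0],
    [0,0,0],
    [0,0,0],
    [0,0,0],
    [0,0,0],
  ],
)

```text
clock: 7.43
position: [0.6047, 0.0873, 0.1101]
tool_rot: [-3.141, 0.001, 0.86]
force: [-0.3, 0.2, 0.7]
grip_width: 0.0853
finger_force: 0.0
```

apply_moves(
  linear=[
    [0,0,0],
    [0,0,0],
    [0,0,0],
    [0,0,0],
    [0,0,0],
  ],
  delta_rot=[
    [0,0,0],
    [0,0,0],
    [0,0,0],
    [0,0,0],
    [0,0,0],
  ],
  gripper=-1,
  force=30,
)

```text
clock: 7.85
position: [0.6052, 0.0875, 0.1111]
tool_rot: [3.141, -0.0, 0.861]
force: [-0.6, 1.0, 0.2]
grip_width: 0.0256
finger_force: 0.0
```

apply_moves(
  linear=[
    [0,0,0],
    [0,0,0],
    [0,0,0],
    [0,0,0],
    [0,0,0],
  ],
  delta_rot=[
    [0,0,0],
    [0,0,0],
    [0,0,0],
    [0,0,0],
    [0,0,0],
  ],
)

```text
clock: 8.27
position: [0.6052, 0.0874, 0.1109]
tool_rot: [3.142, -0.0, 0.861]
force: [-0.0, 0.9, 1.3]
grip_width: 0.015
finger_force: 31.3
```

apply_moves(
  linear=[
    [0,0,0.03],
    [0,0,0.06],
    [0,0,0.09],
    [0,0,0.12],
    [0,0,0.12],
  ],
  delta_rot=[
    [0,0,0],
    [0,0,0],
    [0,0,0],
    [0,0,0],
    [0,0,0],
  ],
  force=60,
)

```text
clock: 8.68
position: [0.6052, 0.0874, 0.0984]
tool_rot: [3.142, 0.0, 0.861]
force: [0.4, 1.0, 5.4]
grip_width: 0.0145
finger_force: 65.0
```

Run:
```python
from st import *
im,d=optics.grab_frame('scene'); st(d,im)
o=monitor.observe(); print(o['clock'],o['position'],o['tool_rot'],o['qpos'][6],o['grip_width'],o['force'],o['moment'])
```

```text
bar 0.1509 14; lid 0.1218 244; rim 0.1187 205; 
 [0.61001442 0.09500189] -2.165471934203687 [0.00594897 0.02405629]
8.7333 [0.6052297  0.08739095 0.09868866] [3.14153848e+00 8.98083194e-06 8.60560728e-01] -0.6075589781647083 0.014790478789649404 [-0.50323049  0.96176979  6.12652245] [ 0.19446055  0.21285381 -0.02958046]
```

apply_moves(
  linear=[
    [0,0,0.007],
    [0,0,0.007],
    [0,0,0.007],
    [0,0,0.007],
    [0,0,0.007],
  ],
  delta_rot=[
    [0,0,0],
    [0,0,0.03],
    [0,0,0.06],
    [0,0,0.09],
    [0,0,0.12],
  ],
)

```text
clock: 9.15
position: [0.6054, 0.0873, 0.0984]
tool_rot: [3.141, -0.0, 0.606]
force: [-0.6, -0.4, 6.2]
grip_width: 0.0148
finger_force: 65.0
```

Run:
```python
from st import *
o=monitor.observe(); print(o['clock'],o['position'],o['tool_rot'],o['qpos'],o['grip_width'],o['force'],o['moment'])
```

```text
9.15 [0.6054272  0.08727709 0.09838754] [ 3.14120879e+00 -4.91092608e-04  6.06217251e-01] [-0.58839965  0.69542798  0.52995145  1.74663299 -0.45674001  0.82430312
 -0.80842265] 0.01481584268452962 [-0.56455481 -0.39890978  6.21282218] [-0.02073923 -0.01012675  0.12874212]
```

Turning freely (moment 0.13 Nm). Remaining ≈ 0.81 rad → 0.386 units.

apply_moves(
  linear=[
    [0,0,0],
    [0,0,0],
    [0,0,0],
    [0,0,0],
    [0,0,0],
  ],
  delta_rot=[
    [0,0,0.04],
    [0,0,0.08],
    [0,0,0.12],
    [0,0,0.16],
    [0,0,0.2],
  ],
)

```text
clock: 9.57
position: [0.6054, 0.0873, 0.0984]
tool_rot: [3.141, -0.001, 0.186]
force: [0.1, -0.2, 5.3]
grip_width: 0.0144
finger_force: 65.0
```

apply_moves(
  linear=[
    [0,0,0],
    [0,0,0],
    [0,0,0],
    [0,0,0],
    [0,0,0],
  ],
  delta_rot=[
    [0,0,0.05],
    [0,0,0.1],
    [0,0,0.15],
    [0,0,0.187],
    [0,0,0.187],
  ],
)

```text
clock: 9.98
position: [0.6054, 0.0874, 0.0982]
tool_rot: [3.141, -0.001, -0.207]
force: [0.1, 0.6, 6.5]
grip_width: 0.0151
finger_force: 65.0
```

Run:
```python
from st import *
o=monitor.observe(); print(o['clock'],o['position'],o['tool_rot'],o['qpos'],o['grip_width'],o['force'],o['moment'])
im,d=optics.grab_frame('scene'); st(d,im)
```

```text
9.9833 [0.60537895 0.08736966 0.09820992] [ 3.14112340e+00 -5.77047321e-04 -2.06614632e-01] [-0.71252081  0.76662713  0.74438545  1.75288516 -0.65128472  0.88575607
 -1.4549905 ] 0.0150650098082625 [0.08928584 0.55434608 6.52948991] [ 0.08422976 -0.04979271 -0.1466918 ]
bar 0.1516 9; lid 0.1219 250; rim 0.1189 209; 
 [0.6189157  0.07751731] 1.0486960405214358 [0.00909593 0.01733911]
```

apply_moves(
  linear=[
    [0,0,0],
    [0,0,0],
    [0,0,0],
    [0,0,0],
    [0,0,0],
  ],
  delta_rot=[
    [0,0,0],
    [0,0,0],
    [0,0,0],
    [0,0,0],
    [0,0,0],
  ],
  gripper=1,
)

```text
clock: 10.45
position: [0.6051, 0.0874, 0.0981]
tool_rot: [3.142, 0.0, -0.201]
force: [0.7, 0.4, -0.1]
grip_width: 0.0744
finger_force: 0.0
```

apply_moves(
  linear=[
    [0,0,0],
    [0,0,-0.15],
    [0,0,-0.35],
    [0,0,-0.55],
    [0,0,-0.75],
  ],
  delta_rot=[
    [0,0,0],
    [0,0,0],
    [0,0,0],
    [0,0,0],
    [0,0,0],
  ],
)

```text
clock: 10.87
position: [0.605, 0.0872, 0.174]
tool_rot: [3.141, 0.0, -0.202]
force: [-0.3, -0.2, 0.4]
grip_width: 0.0855
finger_force: 0.0
```

apply_moves(
  linear=[
    [-0.14,-0.05,0],
    [-0.28,-0.1,0],
    [-0.42,-0.15,0],
    [-0.56,-0.2,0],
    [-0.7,-0.25,0],
  ],
  delta_rot=[
    [0,0,0],
    [0,0,0],
    [0,0,0],
    [0,0,0],
    [0,0,0],
  ],
  gripper=-1,
)

```text
clock: 11.28
position: [0.5409, 0.1261, 0.1732]
tool_rot: [-3.142, 0.0, -0.201]
force: [0.7, 0.1, 0.3]
grip_width: 0.0253
finger_force: 0.0
```

apply_moves(
  linear=[
    [-0.14,-0.05,0],
    [-0.28,-0.1,0],
    [-0.42,-0.15,0],
    [-0.56,-0.2,0],
    [-0.68,-0.24,0],
  ],
  delta_rot=[
    [0,0,0],
    [0,0,0],
    [0,0,0],
    [0,0,0],
    [0,0,0],
  ],
)

```text
clock: 11.7
position: [0.4788, 0.1635, 0.1732]
tool_rot: [-3.141, 0.0, -0.201]
force: [0.6, -0.1, 0.6]
grip_width: -0.0002
finger_force: 0.0
```

Run:
```python
from st import *
o=monitor.observe(); print(o['clock'],o['position'],o['tool_rot'],o['qpos'],o['grip_width'],o['force'])
im,d=optics.grab_frame('scene'); np.savez('s6.npz',im=im,d=d)
C=cloud('scene',d); z=C[...,2]; r=np.hypot(C[...,0]-b[0],C[...,1]-b[1])
m=(r<.042)&(z>.11)&(z<.136); print('lid',np.median(z[m]))
q=C[(r<.05)&(z>.14)&(z<.17)][:,:2]; w=np.linalg.eigh(np.cov(q.T)); print(q.mean(0),np.arctan2(*w[1][::-1,1])-p[2],w[0]**.5)
cv2.imwrite('pics/s6.png',cv2.resize(im[160:250,180:300],None,fx=6,fy=6,interpolation=cv2.INTER_CUBIC)[...,::-1])
```

```text
11.7 [0.47883623 0.1634878  0.17318346] [-3.14141225e+00  2.77679985e-04 -2.00995192e-01] [-1.08504353  0.52918477  0.89540441  1.9713814  -0.53069102  0.89303157
 -1.68143341] -0.0001539977458404155 [ 0.58456082 -0.0758767   0.58469105]
lid 0.12311281985912925
[0.61302583 0.08958409] 3.1319534878813458 [0.00480529 0.0224506 ]
```

View pics/s6.png

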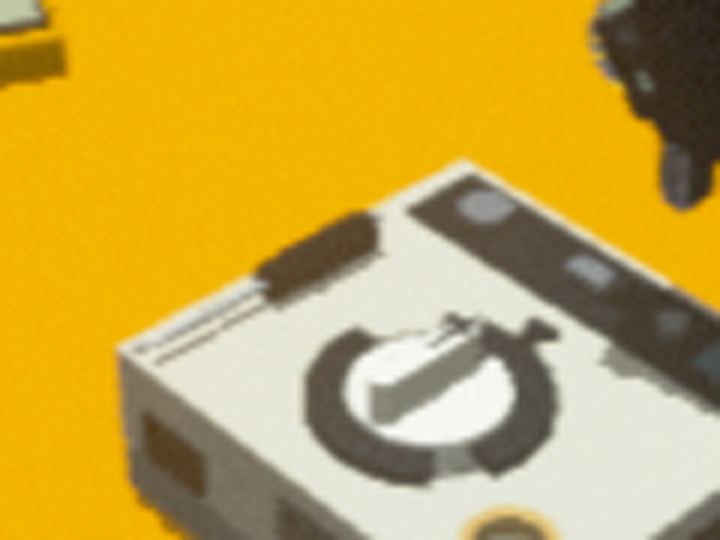

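The bar now points at the mark (arrow end at (470,325), mark at (540,330)), lid 15 mm lower: locked. Check the tip's offset at the key.

Run:
```python
from h import *
f=np.load('s6.npz'); C=cloud('scene',f['d']); o=monitor.observe()['position']
for n in ('scene',): print(proj(n,[o,o+[0,0,.028],[.4804,.1633,.123]]))
r=np.hypot(C[...,0]-o[0],C[...,1]-o[1]); m=(r<.035)&(C[...,2]>.17)&(C[...,2]<.225)
q=C[m]; print(len(q),q.mean(0),np.percentile(q[:,2],[0,2,10]))
for a in(.19,.2,.21,.22): k=abs(q[:,2]-a)<.005; print(a,k.sum(),q[k].mean(0) if k.any() else '')
```

```text
[[293.38637813 200.3943504 ]
 [294.12361246 193.40601035]
 [291.31028027 212.76867883]]
46 [0.48455711 0.16679704 0.21521072] [0.19961836 0.20214952 0.20643245]
0.19 0 
0.2 4 [0.48326501 0.1664798  0.2019361 ]
0.21 18 [0.48440396 0.16705219 0.21168367]
0.22 24 [0.48488732 0.16665855 0.22006844]
```

apply_moves(
  linear=[
    [0.016,0,0.18],
    [0.016,0,0.36],
    [0.016,0,0.54],
    [0.016,0,0.7],
    [0.016,0,0.73],
  ],
  delta_rot=[
    [0,0,0],
    [0,0,0],
    [0,0,0],
    [0,0,0],
    [0,0,0],
  ],
)

```text
clock: 12.17
position: [0.4805, 0.1622, 0.0983]
tool_rot: [3.14, 0.002, -0.201]
force: [-0.8, -0.0, 0.4]
grip_width: -0.0002
finger_force: 0.0
```

apply_moves(
  linear=[
    [0,0,0.01],
    [0,0,0.02],
    [0,0,0.03],
    [0,0,0.04],
    [0,0,0.04],
  ],
  delta_rot=[
    [0,0,0],
    [0,0,0],
    [0,0,0],
    [0,0,0],
    [0,0,0],
  ],
)

```text
clock: 12.58
position: [0.4814, 0.1629, 0.0966]
tool_rot: [-3.141, -0.0, -0.201]
force: [0.0, 0.8, 0.5]
grip_width: -0.0001
finger_force: 0.0
```

apply_moves(
  linear=[
    [0,0,0.01],
    [0,0,0.02],
    [0,0,0.03],
    [0,0,0.03],
    [0,0,0.03],
  ],
  delta_rot=[
    [0,0,0],
    [0,0,0],
    [0,0,0],
    [0,0,0],
    [0,0,0],
  ],
)

```text
clock: 13.0
position: [0.4815, 0.1628, 0.0933]
tool_rot: [-3.141, -0.0, -0.201]
force: [0.1, 1.2, 3.0]
grip_width: 0.0
finger_force: 1.5
```

apply_moves(
  linear=[
    [0,0,0.01],
    [0,0,0.02],
    [0,0,0.027],
    [0,0,0.027],
    [0,0,0.027],
  ],
  delta_rot=[
    [0,0,0],
    [0,0,0],
    [0,0,0],
    [0,0,0],
    [0,0,0],
  ],
)

```text
clock: 13.42
position: [0.4815, 0.1628, 0.0906]
tool_rot: [-3.141, -0.0, -0.201]
force: [-0.0, 1.8, 7.7]
grip_width: -0.0
finger_force: 3.9
```

apply_moves(
  linear=[
    [0,0,-0.1],
    [0,0,-0.2],
    [0,0,-0.3],
    [0,0,-0.4],
    [0,0,-0.4],
  ],
  delta_rot=[
    [0,0,0],
    [0,0,0],
    [0,0,0],
    [0,0,0],
    [0,0,0],
  ],
)

```text
clock: 13.83
position: [0.482, 0.1629, 0.1325]
tool_rot: [-3.14, -0.002, -0.201]
force: [-0.4, -0.3, -0.2]
grip_width: 0.0004
finger_force: 0.0
```

apply_moves(
  linear=[
    [0,0.15,0],
    [0,0.3,0],
    [0,0.45,0],
    [0,0.6,0],
    [0,0.75,0],
  ],
  delta_rot=[
    [0,0,0],
    [0,0,0],
    [0,0,0],
    [0,0,0],
    [0,0,0],
  ],
)

```text
clock: 14.25
position: [0.4657, 0.0881, 0.1303]
tool_rot: [3.141, 0.0, -0.201]
force: [0.1, -0.3, 1.4]
grip_width: -0.0
finger_force: 0.0
```

apply_moves(
  linear=[
    [0,0.15,0],
    [0,0.3,0],
    [0,0.45,0],
    [0,0.6,0],
    [0,0.7,0],
  ],
  delta_rot=[
    [0,0,0],
    [0,0,0],
    [0,0,0],
    [0,0,0],
    [0,0,0],
  ],
)

```text
clock: 14.67
position: [0.4516, 0.019, 0.1305]
tool_rot: [3.141, 0.0, -0.202]
force: [0.3, -0.5, -0.2]
grip_width: 0.0004
finger_force: 0.0
```

apply_moves(
  linear=[
    [0,0,0.1],
    [0,0,0.2],
    [0,0,0.3],
    [0,0,0.33],
    [0,0,0.33],
  ],
  delta_rot=[
    [0,0,0],
    [0,0,0],
    [0,0,0],
    [0,0,0],
    [0,0,0],
  ],
)

```text
clock: 15.08
position: [0.4517, 0.0209, 0.0963]
tool_rot: [3.141, 0.002, -0.201]
force: [0.3, -0.2, -0.9]
grip_width: 0.0
finger_force: 0.0
```

Run:
```python
from plan import *
from st import *
o=monitor.observe(); print(o['clock'],o['position'],o['tool_rot'],o['force']); plan(o['position'],o['tool_rot'][2],[.4515,.0212,.091],-.201,1)
im,d=optics.grab_frame('scene'); C=cloud('scene',d); z=C[...,2]; r=np.hypot(C[...,0]-b[0],C[...,1]-b[1])
print('lid',np.median(z[(r<.042)&(z>.11)&(z<.136)]))
```

```text
15.0833 [0.4517301  0.0208536  0.09631466] [ 3.14053792e+00  1.75943459e-03 -2.00708744e-01] [ 0.31151891 -0.1713483  -0.88157242]
[-0.003 -0.003  0.053] rotz 0.0001
lid 0.12343164934101411
```

Same contact height as before; press to 0.0905, then retreat.

apply_moves(
  linear=[
    [0,0,0.015],
    [0,0,0.03],
    [0,0,0.045],
    [0,0,0.066],
    [0,0,0.066],
  ],
  delta_rot=[
    [0,0,0],
    [0,0,0],
    [0,0,0],
    [0,0,0],
    [0,0,0],
  ],
)

```text
clock: 15.55
position: [0.4525, 0.0207, 0.0908]
tool_rot: [-3.141, -0.0, -0.201]
force: [0.1, 1.5, 4.6]
grip_width: 0.0001
finger_force: 2.3
```

apply_moves(
  linear=[
    [0,0,0.01],
    [0,0,0.01],
    [0,0,0.01],
    [0,0,0.01],
    [0,0,0.01],
  ],
  delta_rot=[
    [0,0,0],
    [0,0,0],
    [0,0,0],
    [0,0,0],
    [0,0,0],
  ],
)

```text
clock: 15.97
position: [0.4526, 0.0207, 0.0904]
tool_rot: [-3.141, -0.0, -0.201]
force: [-3.9, 1.1, 19.5]
grip_width: 0.0001
finger_force: 9.4
```

apply_moves(
  linear=[
    [0,0,-0.15],
    [0,0,-0.35],
    [0,0,-0.55],
    [0,0,-0.75],
    [0,0,-0.95],
  ],
  delta_rot=[
    [0,0,0],
    [0,0,0],
    [0,0,0],
    [0,0,0],
    [0,0,0],
  ],
)

```text
clock: 16.38
position: [0.452, 0.0204, 0.1858]
tool_rot: [3.141, 0.0, -0.201]
force: [0.5, -0.7, 0.8]
grip_width: 0.0003
finger_force: 0.0
```

apply_moves(
  linear=[
    [0,0,0],
    [0,0,0],
    [0,0,0],
    [0,0,0],
    [0,0,0],
  ],
  delta_rot=[
    [0,0,0],
    [0,0,0],
    [0,0,0],
    [0,0,0],
    [0,0,0],
  ],
)

```text
clock: 16.8
position: [0.452, 0.0205, 0.1843]
tool_rot: [3.141, 0.001, -0.201]
force: [0.3, 0.9, 0.2]
grip_width: -0.0001
finger_force: 0.0
```

Run:
```python
from st import *
im,d=optics.grab_frame('scene'); C=cloud('scene',d); z=C[...,2]; r=np.hypot(C[...,0]-b[0],C[...,1]-b[1])
print('lid',np.median(z[(r<.042)&(z>.11)&(z<.136)]))
q=C[(r<.05)&(z>.14)&(z<.17)][:,:2]; w=np.linalg.eigh(np.cov(q.T)); print(np.arctan2(*w[1][::-1,1])-p[2], monitor.observe()['clock'])
```

```text
lid 0.12322675230877965
3.124232268062987 16.85
```

Power key bottomed (19.5 N), cartridge still locked, arm clear. Handing in.

```bash
python3 -c "
from workcell import workorder; print(workorder.job_done())"
```

```text
the job is handed in; nothing more can be done
None
```

The cartridge is locked with its arrow within about 0.02 rad of the lock mark. I then pressed the reset key, let it come up and pressed the power key, and handed the job in at about 17 s with the arm clear; the hand-in returned no verdict.

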